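# Weigh out the full-size mill balls

## Robot

A 6-joint arm with a two-finger parallel gripper is mounted at the origin on the work surface. World frame = base frame: x ahead of the robot, y to its left, z up, the work surface at z = 0. Lengths are in m, angles in rad, forces in N, time in s.
With the tool pointing down it reaches from about 0.275 to 0.825 m from the base axis. Payload 4.9 kg.
Tool frame: the origin (TCP) lies midway between the tips of the shut fingers; the grasp point (between the pads) lies 19 mm behind it (bot.grip_depth is the distance from the TCP to the grasp point, in m); y points along the fingers, x is the direction in which the jaws open and shut, and the axes are right-handed (so a half turn about y gives the same grasp; the last joint's range is limited). The gripper opens to 85 mm and grips with 20 to 120 N. Pads are 22 mm wide; open, the fingers measure 114 mm over their backs; the gripper's body (76 mm by 85 mm) begins 54 mm behind the grasp point. The pads swing forward as they close: fully open they stand 13 mm farther back than shut.
Start: joints at [1.176, 0.326, -0.193, 1.052, 0, 1.437], TCP at [0.142, 0.531, 0.231] pointing down, gripper open.
Joint ranges: [-2.65, 2.65], [-0.97, 1.79], [-1.3, 1.35], [-1.93, 2.1], [-1.47, 1.37], [-3.14, 3.14]. Speed limits (rad/s): [2.57, 2.57, 3.14, 3.14, 3.14, 3.14].

## Interface

Orientations are given as a unit quaternion [w, x, y, z].
In Python, from cell import bot gives the robot as it stands. Calls block until the motion is done:
- bot.move_pose(position, orientation): joint-space move of the TCP to a pose.
- bot.move_linear(position, speed=0.15, rotation=None, until_force=None): straight line of the TCP; rotation=None keeps the orientation; speed is the mean speed in m/s. With until_force (N) it stops when the force on the tool has changed by that much, and returns True; else False.
- bot.goto_joints(angles): joint-space move.
- bot.set_gripper(opening, grasp_force=None): opening from 0.0 (shut) to 1.0 (fully open); grasp_force is the grip in N (None keeps the last); returns when the fingers have stopped.
- bot.wait(seconds).
- bot.solve_ik(position, orientation): joint angles nearest the present ones, or None.
- bot.camera(name): name is "scene" or "side" or "wrist"; returns the picture (384x512x3 uint8, red, green, blue); there is no depth.
- bot.calibration(name): a dict with "mtx" (3x3 intrinsics, pixels), "extrinsics" (4x4, takes a point from world to camera coordinates); the wrist camera has in their place "hand_eye" (4x4, takes a point from camera to tool coordinates, whose origin is the TCP and whose axes are the tool frame's). Camera axes: x right, y down, z forward; pixel columns grow to the right and rows downward; lengths in m; the calibration is good to about 2 mm. A picture is of the moment at which its call begins: read the wrist's pose just before it. calibration takes no time and is no camera call.
A pose or a line that the arm cannot do raises bot.PlanningError and nothing moves.
- bot.close_job(): hands the job in, once; it reports no verdict.
Trained networks look in the newest picture that a camera, given by its name, has taken for a name from the list of things; names that differ only in an ending like _2 or _b are one class to them, and where a whole thing is asked for, a point or a joint stands for the part that bears it (a point fixed in the world has none). Each returns a list of dicts, best first, with "confidence" (0 to 1); they miss things now and then, are a little off and sometimes report something else, mostly with a low value. They report only what shows in the picture. A call takes as long as a camera call. They do not tell look-alikes from the thing itself.
- bot.search_frame(camera, thing): "bbox" ([left, top, width, height] in pixels, round what is visible of it).
Readings, each from a call of its own:
- bot.read_clock(): time.
- bot.read_joint_positions(): joint angles.
- bot.read_joint_vel(): joint speeds.
- bot.read_joint_efforts(): joint torques, N m.
- bot.read_position(): TCP position.
- bot.read_tool_rot(): TCP orientation.
- bot.read_ft_force(): force on the tool from outside, world axes, zero at the start.
- bot.read_moment(): the same for the moment, N m.
- bot.read_gripper_width(): opening from 0.0 (shut) to 1.0 (fully open).
Only numpy, scipy, OpenCV 4.12 (cv2) and the standard library are available. Lean on these libraries where they do the work, as an engineer would, in place of code of your own. Each camera call takes 0.05 s, during which the arm holds its last target. There are 200 camera calls.

## Task

The balance has just been checked: put every brass check weight standing in its dish back into the nest of its own shape, fully home and upright. Then use the slotted scoop to bring all the white full-size grinding balls from the yellow tub into the balance's dish, leaving the small dark balls in the tub, never touching any ball with the fingers, and finally stand the scoop level on its green mat, centred to within 3 cm. Let go of everything, and do not shift or tip the beaker.

Things in the scene. Friction and masses are not known exactly. Their poses are not given: they have to be found in the camera images.
- scoop: wire scoop, 180 g. Origin: centre of underside; x forward, z up. Floor: six 4 mm wires along x, x -45 to 45 mm, at y +-11.2, 33.8, 56.2 mm: 18.5 mm gaps pass the small balls; big ones ride in the gaps, centres 11 mm up. Open front, no lip. Slotted back fence to 34 mm at x -43 mm; small balls pass under its cross wire (17 mm). Side wires 24-28 mm up, to x 25. 117 mm wide. Stands level by itself
- scoop_grip (a point): centre of the scoop's orange grip block, 50 mm long (scoop x), 18 mm wide (scoop y), 32 mm high; it lies at scoop x -12, y 0, z 90 mm (block from z 74 to 106 mm), nothing beside it
- mat_top (a point): centre of the upper face of a thin green mat fixed to the bench, 110 (x) x 125 mm (y), 3 mm thick, where the scoop is kept and starts
- tub_in (a point): centre of the inner floor (6 mm above the bench) of a yellow open tub fixed to the bench: outside 286 (x) x 136 (y) x 36 mm high (+x end wall 70 mm), walls 6 mm, inside 274 x 124 mm; axes along its sides. Floor flat up to x = 97 mm, whence a 35 degree ramp rises 28 mm to the +x end wall. The balls start at x > -20 mm; the tub is empty towards -x
- dish_floor (a point): centre of the inner floor, 56 mm above the bench, of an open steel dish fixed on a fixed white balance. Dish outside 152 (x) x 172 mm (y), 4 mm walls, rim 86 mm above the bench, inside 144 x 164 x 30 mm deep; axes along its sides. Balance body 45 mm high, 185 mm in y, from 120 mm on the -x side to 96 mm on the +x side of this point
- weight_round: round brass check weight, 40 mm diameter, 20 mm high, with a round red knob of 16 mm diameter standing 28 mm above its top (total 48 mm high), 200 g; origin: centre of underside. Starts standing in the dish; may be absent
- nest_round_floor (a point): centre of the floor of the matching nest: a pocket round, 44 mm diameter, 10 mm deep, in a fixed grey block 62 x 70 mm (x, y) and 16 mm high; this floor is 6 mm above the bench; axes along the block's edges. A seated weight's underside lies on this floor
- weight_square: square brass check weight, 34 x 34 mm, 20 mm high, with a red grip tab 14 mm (x) x 24 mm (y) standing 28 mm above its top (total 48 mm high), 200 g; origin: centre of underside. Starts standing in the dish; may be absent
- nest_square_floor (a point): centre of the floor of the matching nest: a pocket square, 38 x 38 mm, 10 mm deep, in a fixed grey block 62 x 70 mm (x, y) and 16 mm high; this floor is 6 mm above the bench; axes along the block's edges. A seated weight's underside lies on this floor
- weight_bar: oblong brass check weight, 24 mm (x) x 46 mm (y), 20 mm high, with a red grip tab 14 mm (x) x 24 mm (y) standing 28 mm above its top (total 48 mm high), 200 g; origin: centre of underside. Starts standing in the dish; may be absent
- nest_bar_floor (a point): centre of the floor of the matching nest: a pocket oblong, 28 mm (x) x 50 mm (y), 10 mm deep, in a fixed grey block 62 x 70 mm (x, y) and 16 mm high; this floor is 6 mm above the bench; axes along the block's edges. A seated weight's underside lies on this floor
- weight_cross: plus-shaped brass check weight, both arms 44 mm long and 16 mm wide, 20 mm high, with a red grip tab 14 mm (x) x 24 mm (y) standing 28 mm above its top (total 48 mm high), 200 g; origin: centre of underside. Starts standing in the dish; may be absent
- nest_cross_floor (a point): centre of the floor of the matching nest: a pocket plus-shaped, arms 48 mm long and 20 mm wide, 10 mm deep, in a fixed grey block 62 x 70 mm (x, y) and 16 mm high; this floor is 6 mm above the bench; axes along the block's edges. A seated weight's underside lies on this floor
- keeper0_center (a point): centre of a full-size white ceramic grinding ball, 25 mm diameter, 50 g, loose in the tub (orientation without meaning); may be absent
- keeper1_center (a point): centre of a full-size white ceramic grinding ball, 25 mm diameter, 50 g, loose in the tub (orientation without meaning); may be absent
- keeper2_center (a point): centre of a full-size white ceramic grinding ball, 25 mm diameter, 50 g, loose in the tub (orientation without meaning); may be absent
- keeper3_center (a point): centre of a full-size white ceramic grinding ball, 25 mm diameter, 50 g, loose in the tub (orientation without meaning); may be absent
- small0_center (a point): centre of an undersized dark steel grinding ball, 14 mm diameter, 11 g, loose in the tub (orientation without meaning); may be absent
- small1_center (a point): centre of an undersized dark steel grinding ball, 14 mm diameter, 11 g, loose in the tub (orientation without meaning); may be absent
- small2_center (a point): centre of an undersized dark steel grinding ball, 14 mm diameter, 11 g, loose in the tub (orientation without meaning); may be absent
- small3_center (a point): centre of an undersized dark steel grinding ball, 14 mm diameter, 11 g, loose in the tub (orientation without meaning); may be absent
- small4_center (a point): centre of an undersized dark steel grinding ball, 14 mm diameter, 11 g, loose in the tub (orientation without meaning); may be absent
- beaker: small empty glass beaker, 52 mm diameter, 60 mm high, a bystander to be left alone; origin: centre of underside
There are look-alikes about, which are no part of the job. What is shaped like the part that bears nest_bar_floor but pink or turquoise is not meant. What is shaped like the weight_cross but purple is not meant.

How it is judged:
On the way, in this order (a step that is already met when the one before it is completed fails the run):
1. every check weight present is in its matching nest, fully home and let go (horizontal distance between weight_round and nest_round_floor below 0.005 m and z of weight_round in the frame of nest_round_floor between -0.003 and 0.003 m and angle between each of weight_round, weight_square, weight_bar, weight_cross's own z axis and vertical below 0.1 rad and horizontal distance between weight_square and nest_square_floor below 0.005 m and z of weight_square in the frame of nest_square_floor between -0.003 and 0.003 m and horizontal distance between weight_bar and nest_bar_floor below 0.005 m and z of weight_bar in the frame of nest_bar_floor between -0.003 and 0.003 m and horizontal distance between weight_cross and nest_cross_floor below 0.005 m and z of weight_cross in the frame of nest_cross_floor between -0.003 and 0.003 m and contact force between the fingers and weight_round below 0.5 N and contact force between the fingers and weight_square below 0.5 N and contact force between the fingers and weight_bar below 0.5 N and contact force between the fingers and weight_cross below 0.5 N), for 0.2 s.
2. every white ball present lies in the balance's dish (x of keeper0_center in the frame of dish_floor between -0.072 and 0.072 m and y of keeper0_center in the frame of dish_floor between -0.082 and 0.082 m and z of keeper0_center in the frame of dish_floor between 0 and 0.025 m and x of keeper1_center in the frame of dish_floor between -0.072 and 0.072 m and y of keeper1_center in the frame of dish_floor between -0.082 and 0.082 m and z of keeper1_center in the frame of dish_floor between 0 and 0.025 m and x of keeper2_center in the frame of dish_floor between -0.072 and 0.072 m and y of keeper2_center in the frame of dish_floor between -0.082 and 0.082 m and z of keeper2_center in the frame of dish_floor between 0 and 0.025 m and x of keeper3_center in the frame of dish_floor between -0.072 and 0.072 m and y of keeper3_center in the frame of dish_floor between -0.082 and 0.082 m and z of keeper3_center in the frame of dish_floor between 0 and 0.025 m), for 0.2 s.
At the end, for the whole second after the job is handed in: Each weight present in its nest (within 5 mm, underside within 3 mm of the floor, tilt under 0.1 rad), let go; white balls on the dish floor, under 5 cm/s; dark balls in the tub; scoop at rest on the mat, centre within 30 mm, tilt under 0.1 rad (all of step 1 and all of step 2 and linear speed of each of keeper0, keeper1, keeper2, keeper3 below 0.05 m/s and x of small0_center in the frame of tub_in between -0.137 and 0.137 m and y of small0_center in the frame of tub_in between -0.062 and 0.062 m and z of small0_center in the frame of tub_in between 0 and 0.035 m and x of small1_center in the frame of tub_in between -0.137 and 0.137 m and y of small1_center in the frame of tub_in between -0.062 and 0.062 m and z of small1_center in the frame of tub_in between 0 and 0.035 m and x of small2_center in the frame of tub_in between -0.137 and 0.137 m and y of small2_center in the frame of tub_in between -0.062 and 0.062 m and z of small2_center in the frame of tub_in between 0 and 0.035 m and x of small3_center in the frame of tub_in between -0.137 and 0.137 m and y of small3_center in the frame of tub_in between -0.062 and 0.062 m and z of small3_center in the frame of tub_in between 0 and 0.035 m and x of small4_center in the frame of tub_in between -0.137 and 0.137 m and y of small4_center in the frame of tub_in between -0.062 and 0.062 m and z of small4_center in the frame of tub_in between 0 and 0.035 m and horizontal distance between scoop and mat_top below 0.03 m and angle between scoop's own z axis and vertical below 0.1 rad and height (world z) of scoop below 0.008 m and linear speed of scoop below 0.03 m/s); the robot touches nothing.
It fails at once if a ball is touched by the fingers (contact force between the fingers and keeper0 above 0.3 N or contact force between the fingers and keeper1 above 0.3 N or contact force between the fingers and keeper2 above 0.3 N or contact force between the fingers and keeper3 above 0.3 N or contact force between the fingers and small0 above 0.3 N or contact force between the fingers and small1 above 0.3 N or contact force between the fingers and small2 above 0.3 N or contact force between the fingers and small3 above 0.3 N or contact force between the fingers and small4 above 0.3 N).
It fails at once if the beaker is shifted by more than 3 cm or tipped (distance of beaker from where it was at the start of the episode above 0.03 m or angle between beaker's own z axis and vertical above 0.4 rad).
Of weight_round, weight_square, weight_bar, weight_cross only 3 to 4 are there at a start; the rules pass over those that are not, and their reading is None.
Of keeper0, keeper1, keeper2, keeper3 only 2 to 4 are there at a start; the rules pass over those that are not, and their reading is None.
Of small0, small1, small2, small3, small4 only 2 to 5 are there at a start; the rules pass over those that are not, and their reading is None.
At some moment in a run one of weight_round, weight_square, weight_bar, weight_cross may be knocked a few centimetres aside while the robot is not near it.
It also fails if it takes over 210 s, if anything falls off the work surface, if the arm or the gripper's body presses on something with over 40 N, if the wrist force passes 120 N, or if a joint passes its speed limit or range.

## Working session

There is one attempt and no reset: what is moved stays moved. The work goes in short steps, each a Python script; the robot and the scene stay as the last script left them, time stands still between calls to the robot, and variables do not carry over. Pictures are saved under pics/ and viewed, about 12 in all and at most 16, crops included, and the job is handed in when it is done.

```bash
ls; mkdir -p pics; python3 - <<'E'
from cell import bot
import cv2,numpy as np
for n in ("scene","side"):
    im=bot.camera(n); cv2.imwrite(f"pics/{n}0.png",cv2.resize(im[:,:,::-1],None,fx=1.5,fy=1.5,interpolation=cv2.INTER_CUBIC))
    c=bot.calibration(n); print(n,np.round(c["mtx"],1).tolist(),np.round(c["extrinsics"],3).tolist())
    print([ (t,[(list(map(int,d["bbox"])),round(d["confidence"],2)) for d in bot.search_frame(n,t)[:4]]) for t in ("weight_round","weight_square","weight_bar","weight_cross","nest_round_floor","nest_square_floor","nest_bar_floor","nest_cross_floor","scoop","beaker","keeper0_center","small0_center")])
c=bot.calibration("wrist");print(c["mtx"],np.round(c["hand_eye"],4).tolist(),bot.grip_depth,bot.read_tool_rot(),bot.read_clock())
E
```

```text
pics
scene [[369.2, 0.0, 256.4], [0.0, 369.2, 187.2], [0.0, 0.0, 1.0]] [[0.654, 0.756, -0.01, -0.427], [0.597, -0.525, -0.607, -0.244], [-0.465, 0.391, -0.794, 1.256], [0.0, 0.0, 0.0, 1.0]]
[('weight_round', [([273, 160, 14, 19], 0.79)]), ('weight_square', [([250, 178, 18, 15], 0.79), ([271, 160, 17, 20], 0.19)]), ('weight_bar', [([264, 189, 17, 18], 0.7)]), ('weight_cross', [([286, 174, 16, 16], 0.78), ([321, 219, 17, 22], 0.78)]), ('nest_round_floor', [([305, 135, 31, 24], 0.8)]), ('nest_square_floor', [([262, 189, 20, 18], 0.72), ([324, 152, 30, 25], 0.69)]), ('nest_bar_floor', [([286, 86, 25, 22], 0.87), ([275, 113, 25, 20], 0.82)]), ('nest_cross_floor', [([307, 135, 30, 22], 0.72), ([286, 127, 33, 18], 0.63)]), ('scoop', [([188, 186, 35, 45], 0.95), ([168, 195, 54, 42], 0.57), ([140, 252, 11, 10], 0.29)]), ('beaker', [([265, 269, 22, 24], 0.59)]), ('keeper0_center', [([106, 259, 8, 9], 0.53)]), ('small0_center', [([264, 268, 23, 26], 0.55), ([306, 136, 31, 24], 0.44)])]
side [[400.9, 0.0, 256.8], [0.0, 400.9, 196.0], [0.0, 0.0, 1.0]] [[0.823, -0.568, 0.013, -0.412], [-0.331, -0.
[... 329 characters left out ...]
, 19], 0.53)]), ('nest_square_floor', [([214, 165, 24, 10], 0.79)]), ('nest_bar_floor', [([158, 160, 20, 21], 0.57), ([153, 183, 27, 16], 0.53), ([123, 170, 24, 20], 0.52)]), ('nest_cross_floor', [([176, 178, 19, 17], 0.52)]), ('scoop', [([253, 221, 31, 43], 0.56), ([209, 167, 86, 67], 0.49)]), ('beaker', [([328, 195, 14, 25], 0.86)]), ('keeper0_center', []), ('small0_center', [])]
[[325.61227636   0.         260.27216013]
 [  0.         325.61227636 192.66288185]
 [  0.           0.           1.        ]] [[1.0, -0.0008, 0.0008, 0.0012], [-0.001, -0.3117, 0.9502, -0.1432], [-0.0005, -0.9502, -0.3117, 0.0798], [0.0, 0.0, 0.0, 1.0]] 0.0187 [ 0.56077652 -0.56077219 -0.43072145  0.43074736] 1.3
```

View scene.

View pics/scene0.png

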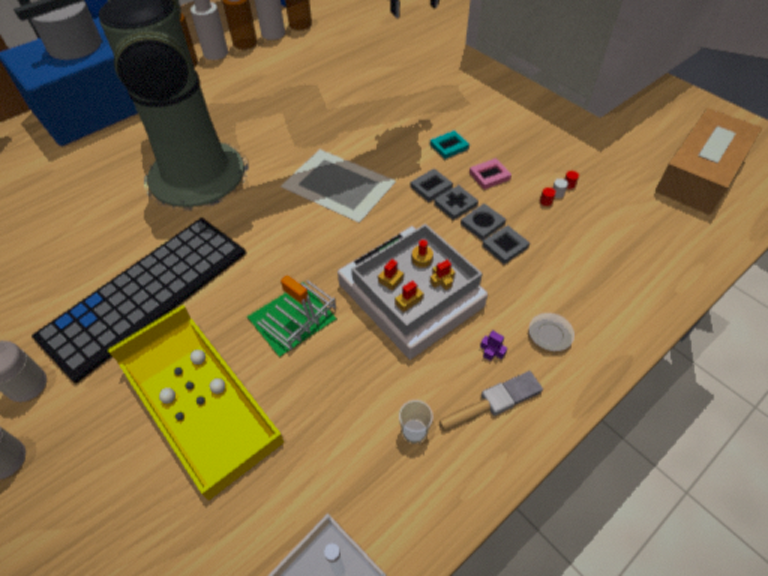

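View pics/side0.png

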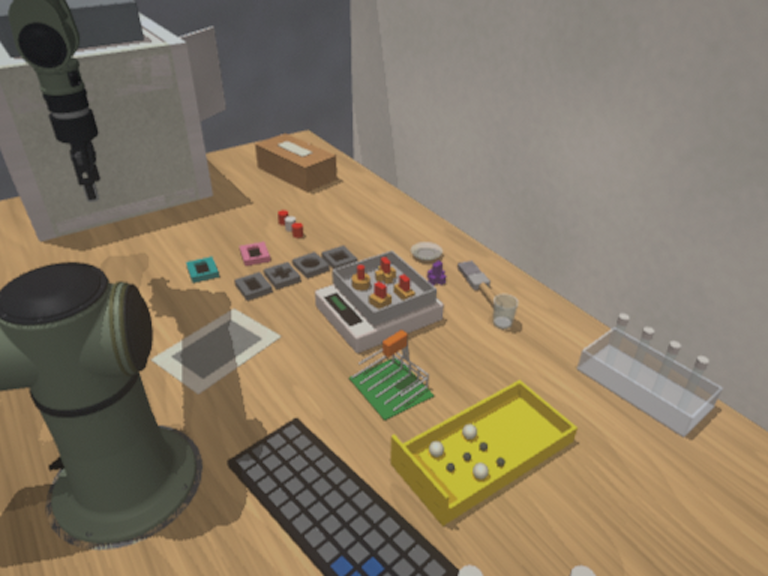

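```bash
cat > h.py <<'E'
from cell import bot
import cv2, numpy as np
from scipy.spatial.transform import Rotation as R
def cam(n):
    c=bot.calibration(n); K=np.array(c["mtx"])
    if n=="wrist":
        T=np.eye(4); q=bot.read_tool_rot(); T[:3,:3]=R.from_quat([*q[1:],q[0]]).as_matrix(); T[:3,3]=bot.read_position()
        E=np.linalg.inv(T@np.array(c["hand_eye"]))
    else: E=np.array(c["extrinsics"])
    return K,E
def back(KE,uv,z):   # pixel(s) -> world xy on plane z
    K,E=KE; uv=np.atleast_2d(uv).astype(float); z=np.broadcast_to(z,len(uv))
    d=np.c_[uv,np.ones(len(uv))]@np.linalg.inv(K).T@E[:3,:3]; o=-E[:3,:3].T@E[:3,3]
    return (o+d*((z-o[2])/d[:,2])[:,None])[:,:2]
def proj(KE,p):
    K,E=KE; c=np.atleast_2d(p)@E[:3,:3].T+E[:3,3]; u=c@K.T; return u[:,:2]/u[:,2:]
def quat(yaw,tilt=0):
    """tool y down, tool x (jaw direction) at world angle yaw."""
    c,s=np.cos(yaw),np.sin(yaw); x=np.array([c,s,0]); y=np.array([0,0,-1.]); M=np.c_[x,y,np.cross(x,y)]
    q=R.from_matrix(M).as_quat(); return np.array([q[3],*q[:3]])
def snap(name,n="wrist"):
    KE=cam(n); im=bot.camera(n)[:,:,::-1].copy(); cv2.imwrite(f"pics/{name}_raw.png",im)
    np.savez(f"pics/{name}.npz",K=KE[0],E=KE[1]); return KE,im
def load(name):
    d=np.load(f"pics/{name}.npz"); return (d["K"],d["E"]),cv2.imread(f"pics/{name}_raw.png")
E
python3 - <<'E'
from h import *
S=cam("scene")
g=lambda l,z: print(np.round(back(S,np.array(l)/1.5,z),3).tolist())
g([(423,252),(443,278),(391,280),(408,300)],.066)   # R C S B
g([(432,185),(456,202),(484,220),(506,243)],.016)
g([(415,230),(481,275),(410,334),(355,267)],.086) # dish
g([(249,320),(285,288),(337,320),(290,352)],.003) # mat
g([(294,289)],.09)
g([(113,352),(188,312)],.07); g([(210,492),(281,437)],.036)
g([(415,435),(493,352)],0)
print(R.from_quat(np.roll(bot.read_tool_rot(),-1)).as_matrix().round(2))
E
```

```text
[[0.549, 0.184], [0.616, 0.169], [0.558, 0.097], [0.611, 0.09]]
[[0.393, 0.36], [0.464, 0.362], [0.539, 0.368], [0.611, 0.354]]
[[0.512, 0.197], [0.665, 0.211], [0.672, 0.038], [0.506, 0.058]]
[[0.42, -0.126], [0.403, -0.035], [0.526, -0.006], [0.525, -0.108]]
[[0.478, -0.052]]
[[0.375, -0.339], [0.385, -0.209]]
[[0.657, -0.334], [0.657, -0.211]]
[[0.778, -0.045], [0.757, 0.159]]
[[ 0.26 -0.   -0.97]
 [ 0.97 -0.    0.26]
 [-0.   -1.    0.  ]]
```

```bash
python3 - <<'E'
from h import *
ims=[]
for nm,p in (("w1",(.53,.22,.30)),("w2",(.5,-.19,.30))):
    bot.move_pose(p,quat(np.pi/2)); KE,im=snap(nm); ims.append(im)
    print(nm,bot.read_joint_positions().round(2),bot.read_clock())
    for t in ("weight_round","weight_square","weight_bar","weight_cross","nest_round_floor","nest_square_floor","nest_bar_floor","nest_cross_floor") if nm=="w1" else ("scoop","scoop_grip","keeper0_center","small0_center"):
        print(t,[(list(map(int,d["bbox"])),round(d["confidence"],2)) for d in bot.search_frame("wrist",t)[:5]])
for i,im in enumerate(ims): cv2.imwrite(f"pics/w{i+1}v.png",cv2.resize(im,None,fx=1.5,fy=1.5,interpolation=cv2.INTER_CUBIC))
E
```

```text
w1 [ 0.27  0.34 -0.    1.23  0.    0.27] 3.175
weight_round []
weight_square [([140, 159, 37, 33], 0.87)]
weight_bar [([136, 206, 44, 28], 0.87)]
weight_cross [([200, 203, 35, 38], 0.9), ([205, 272, 32, 42], 0.6)]
nest_round_floor [([342, 129, 58, 49], 0.63)]
nest_square_floor [([327, 180, 59, 48], 0.64), ([140, 159, 37, 36], 0.17)]
nest_bar_floor [([432, 51, 79, 62], 0.81), ([348, 0, 67, 59], 0.67)]
nest_cross_floor [([342, 65, 68, 58], 0.64)]
w2 [-0.5   0.26 -0.1   1.2   0.   -0.5 ] 5.1417
scoop [([313, 88, 105, 81], 0.79)]
scoop_grip [([317, 84, 97, 84], 0.84), ([165, 151, 11, 9], 0.68)]
keeper0_center [([194, 148, 8, 11], 0.56)]
small0_center [([337, 303, 34, 50], 0.31)]
```

View pics/w1v.png

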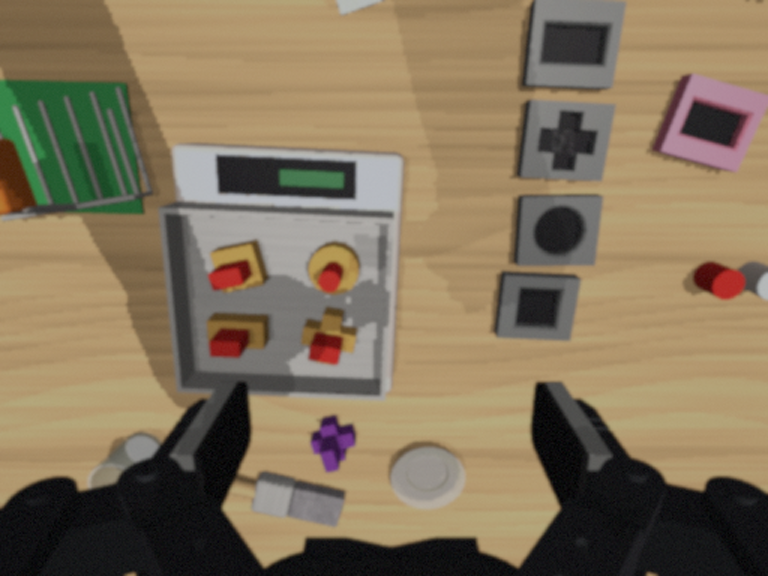

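View pics/w2v.png

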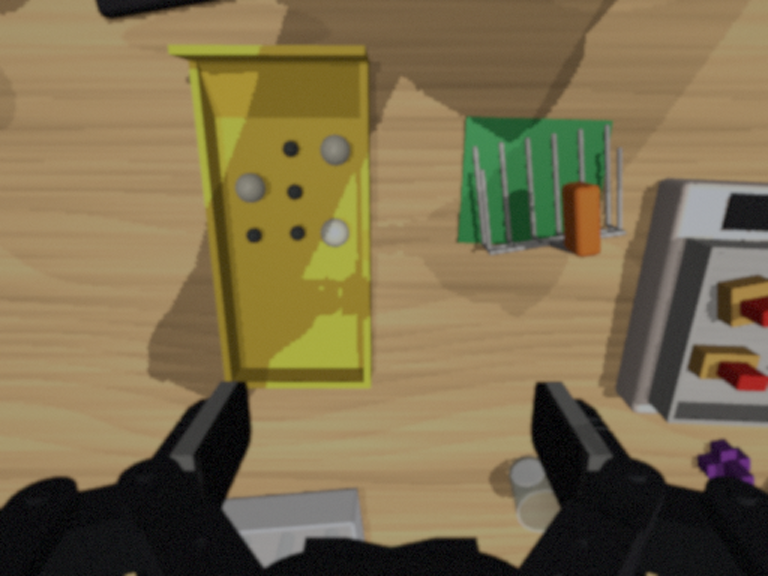

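```bash
cat > fit.py <<'E'
from h import *
from scipy.optimize import minimize
def box(sx,sy,z0,z1): return np.array([[a*sx/2,b*sy/2,z] for a in(-1,1) for b in(-1,1) for z in(z0,z1)])
def cyl(r,z0,z1): t=np.arange(24)*np.pi/12; return np.concatenate([np.c_[r*np.cos(t),r*np.sin(t),0*t+z] for z in(z0,z1)])
TAB=box(.014,.024,.02,.048)
MOD={"round":([cyl(.02,0,.02)],cyl(.008,.02,.048)),"square":([box(.034,.034,0,.02)],TAB),
 "bar":([box(.024,.046,0,.02)],TAB),"cross":([box(.044,.016,0,.02),box(.016,.044,0,.02)],TAB)}
NEST=box(.062,.070,-.006,.010)   # nest frame: floor at .006
def masks(im):
    h,s,v=cv2.split(cv2.cvtColor(im,cv2.COLOR_BGR2HSV))
    red=((h<7)|(h>173))&(s>130)&(v>40); br=(h>=8)&(h<32)&(s>85)&(v>50)
    return red,br,(s<70)
U=4
def draw(sh,KE,P,pose,zb,m):
    c,s=np.cos(pose[2]),np.sin(pose[2]); W=P@np.array([[c,s,0],[-s,c,0],[0,0,1]])+[pose[0],pose[1],zb]
    hull=cv2.convexHull(((proj(KE,W)+.5)*U*16-8).astype(np.int32)); cv2.fillConvexPoly(m,hull,1,shift=4)
def fit(KE,im,kind,pose,zb,win=60,nest=False):
    u0=proj(KE,[[pose[0],pose[1],zb+.02]])[0].astype(int); a=np.maximum(u0-win,0); b=np.minimum(u0+win,[512,384])
    K2=KE[0].copy(); K2[:2,2]-=a; ke=(K2,KE[1]); crop=im[a[1]:b[1],a[0]:b[0]]
    big=cv2.resize(crop,None,fx=U,fy=U,interpolation=cv2.INTER_CUBIC); red,br,grey=masks(big)
    def cost(p,ret=False):
        z=np.zeros(big.shape[:2],np.uint8)
        if nest:
            m=z.copy(); draw(0,ke,NEST,p,zb,m); e=((m>0)^grey).sum()/m.sum(); out=m
        else:
            t=z.copy(); draw(0,ke,MOD[kind][1],p,zb,t); m=z.copy()
            for q in MOD[kind][0]: draw(0,ke,q,p,zb,m)
            bm=(m>0)&(t==0); e=((t>0)^red).sum()/t.sum()+(bm^br).sum()/bm.sum(); out=t+m
        return (e,out) if ret else e
    best=None
    for y in ([0] if kind=="round" and not nest else [-.3,-.1,.1,.3]):
        p0=np.array([pose[0],pose[1],pose[2]+y]); sx=np.array([p0+d for d in([0,0,0],[.008,0,0],[0,.008,0],[0,0,.15])])
        r=minimize(cost,p0,method="Nelder-Mead",options=dict(initial_simplex=sx,xatol=2e-4,fatol=1e-4,maxiter=150))
        r=minimize(cost,r.x,method="Nelder-Mead",options=dict(initial_simplex=r.x+np.array([[0,0,0],[.003,0,0],[0,.003,0],[0,0,.06]]),xatol=1e-4,fatol=1e-5,maxiter=150))
        if best is None or r.fun<best.fun: best=r
    e,out=cost(best.x,True); vis=big.copy(); cs,_=cv2.findContours((out>0).astype(np.uint8),0,2); cv2.drawContours(vis,cs,-1,(255,0,255),1)
    return best.x,best.fun,vis
E
cat > t.py <<'E'
from fit import *
KE,im=load("w1"); V=[]
px={"round":(332,270),"square":(238,268),"bar":(237,333),"cross":(330,335)}
pn={"bar":(575,45),"cross":(567,140),"round":(559,230),"square":(538,307)}
for k,u in px.items():
    p=back(KE,np.array(u)/1.5,.076)[0]; r,e,v=fit(KE,im,k,[*p,0],.056,45); print(k,r.round(4),round(e,3)); V.append(cv2.resize(v,(200,200)))
for k,u in pn.items():
    p=back(KE,np.array(u)/1.5,.016)[0]; r,e,v=fit(KE,im,k,[*p,0],.006,45,True); print(k,r.round(4),round(e,3)); V.append(cv2.resize(v,(200,200)))
cv2.imwrite("pics/f1.png",np.vstack([np.hstack(V[:4]),np.hstack(V[4:])]))
E
time python3 t.py
```

```text
round [0.5556 0.1769 0.1695] 1.176
square [0.5546 0.0997 0.3404] 1.368
bar [ 0.6113  0.0937 -0.0376] 1.88
cross [ 0.6161  0.1703 -0.2145] 1.9
bar [ 0.3855  0.3681 -0.0348] 0.102
cross [ 0.4595  0.3705 -0.046 ] 0.372
round [ 0.5366  0.3721 -0.0016] 0.581
square [ 0.6106  0.3602 -0.0473] 0.391
real	0m2.671s
user	0m2.809s
sys	0m0.156s
```

View pics/f1.png

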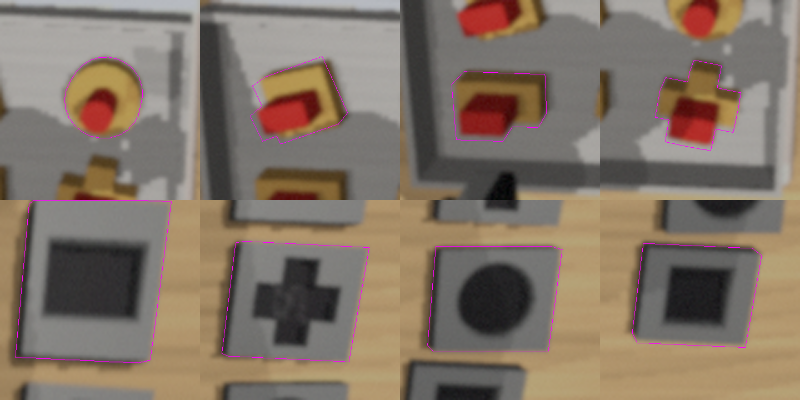

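```bash
python3 - <<'E'
s=open("fit.py").read()
s=s.replace("red,br,grey=masks(big)\n","""red,br,grey=masks(big)
    def near(m):
        n,l,st,c=cv2.connectedComponentsWithStats(cv2.morphologyEx(m.astype(np.uint8),cv2.MORPH_OPEN,np.ones((5,5))))
        ok=[i for i in range(1,n) if st[i,4]>400*(5 if nest else 1)]; t=(u0-a)*U
        return l==min(ok,key=lambda i:np.linalg.norm(c[i]-t)) if ok else m
    if nest: grey=near(grey)
    else:
        o=near(red|br); red&=o; br&=o
""").replace("(s>85)&(v>50)","(s>85)&(v>30)")
open("fit.py","w").write(s)
E
cat > t2.py <<'E'
from fit import *; import json
W={"round":(.5556,.1769,0),"square":(.556,.1,.25),"bar":(.6113,.0937,0),"cross":(.6161,.1703,-.2)}
N={"bar":(.3855,.3681,0),"cross":(.4595,.3705,0),"round":(.5366,.3721,0),"square":(.6106,.3602,0)}
V=[];out={"n":{}}
bot.set_gripper(.45)
for k,p in N.items():
    bot.move_pose((p[0],p[1],.13),quat(0)); KE,im=snap("n_"+k); r,e,v=fit(KE,im,k,p,.006,75,True); out["n"][k]=r.tolist(); print("n",k,r.round(4),round(e,3)); V.append(cv2.resize(v,(200,200)))
for k,p in W.items():
    bot.move_pose((p[0],p[1],.20),quat(0)); KE,im=snap("k_"+k); r,e,v=fit(KE,im,k,p,.056,75); print("w",k,r.round(4),round(e,3)); V.append(cv2.resize(v,(200,200)))
json.dump(out,open("nests.json","w")); print(bot.read_clock(),bot.read_joint_positions().round(2))
cv2.imwrite("pics/f2.png",np.vstack([np.hstack(V[:4]),np.hstack(V[4:])]))
E
python3 t2.py
```

```text
n bar [ 0.3857  0.3663 -0.034 ] 0.016
n cross [ 0.4593  0.3685 -0.0503] 0.016
n round [0.536  0.3703 0.0073] 0.017
n square [ 0.6087  0.3583 -0.0483] 0.016
w round [0.5547 0.176  0.0892] 0.365
w square [0.5544 0.1003 0.1754] 0.375
w bar [ 0.6096  0.0938 -0.0462] 0.415
w cross [ 0.6144  0.1696 -0.1665] 0.393
11.75 [ 0.16  0.51  0.01  1.07 -0.    1.73]
```

View pics/f2.png

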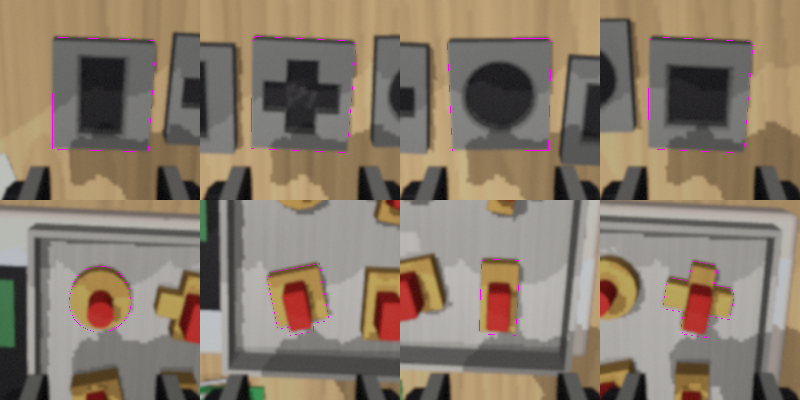

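```bash
cat > pp.py <<'E'
from fit import *; import json,sys
N=json.load(open("nests.json"))["n"]
W={"round":(.5547,.176,0),"square":(.5544,.1003,.1754),"bar":(.6096,.0938,0),"cross":(.6144,.1696,-.17)}
def find(k,p,zb=.056,tag="p_"):
    bot.move_pose((p[0],p[1],zb+.144),quat(0)); KE,im=snap(tag+k); return fit(KE,im,k,p,zb,75)
def pickplace(k):
    r,e,v=find(k,W[k]); print(k,"at",r.round(4),round(e,3))
    if e>.6: print("bad fit"); return False
    yaw=r[2] if k!="round" else 0.; n=N[k]; ny=n[2] if k!="round" else 0.
    bot.set_gripper(.42); q=quat(yaw); bot.move_pose((r[0],r[1],.13),q)
    hit=bot.move_linear((r[0],r[1],.0785),.08,until_force=6)
    bot.set_gripper(0,40); w=bot.read_gripper_width(); z=bot.read_position()[2]; print("grip",hit,round(w*85,1),round(z,4))
    bot.move_linear((r[0],r[1],.155),.15)
    q=quat(ny); bot.move_pose((n[0],n[1],.155),q); bot.move_linear((n[0],n[1],.056),.15)
    zt=.006+z-.056
    for dx,dy in [(0,0),(.0015,0),(-.0015,0),(0,.0015),(0,-.0015),(.0015,.0015),(-.0015,.0015),(.0015,-.0015),(-.0015,-.0015)]:
        bot.move_linear((n[0]+dx,n[1]+dy,zt+.014),.1)
        h=bot.move_linear((n[0]+dx,n[1]+dy,zt+.0003),.04,until_force=8); zz=bot.read_position()[2]; print("down",dx,dy,h,round(zz-zt,4))
        if zz-zt<.0025: break
    bot.set_gripper(.42); p=bot.read_position(); bot.move_linear((p[0],p[1],.15),.2)
    return True
if __name__=="__main__":
    V=[]
    for k in sys.argv[1:]:
        pickplace(k); r,e,v=find(k,N[k],.006,"chk_"); print("seated?",(r-N[k]).round(4),round(e,3),bot.read_clock()); V.append(cv2.resize(v,(250,250)))
    cv2.imwrite(f"pics/pp_{'_'.join(sys.argv[1:])}.png",np.hstack(V))
E
python3 pp.py cross
```

```text
cross at [ 0.6143  0.1696 -0.1723] 0.392
grip False 13.0 0.0793
down 0 0 True 0.0
seated? [-0.041   0.0399 -0.877 ] 9.951 18.3
```

View pics/pp_cross.png

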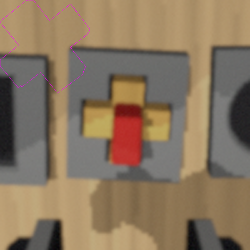

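```bash
sed -i 's/def fit(KE,im,kind,pose,zb,win=60,nest=False):/def fit(KE,im,kind,pose,zb,win=60,nest=False,ro=False):/; s/o=near(red|br)/o=near(red if ro else red|br)/; s|e=((t>0)^red).sum()/t.sum()+(bm^br).sum()/bm.sum()|e=((t>0)^red).sum()/t.sum()+(0 if ro else (bm^br).sum()/bm.sum())|' fit.py
sed -i 's/return fit(KE,im,k,p,zb,75)/return fit(KE,im,k,p,zb,75,ro=zb<.05)/' pp.py
python3 pp.py bar round square
```

```text
bar at [ 0.6094  0.0939 -0.0541] 0.416
grip False 12.9 0.0792
down 0 0 True -0.0
seated? [0.0006 0.0007 0.0435] 0.193 26.1417
round at [0.5551 0.1773 0.092 ] 0.369
grip False 14.6 0.0791
down 0 0 True 0.0
seated? [ 0.0006  0.0001 -0.0064] 0.187 33.25
square at [0.5543 0.1005 0.1736] 0.372
grip False 13.1 0.0791
down 0 0 True 0.0
seated? [0.0005 0.0008 0.039 ] 0.189 40.65
```

```bash
python3 - <<'E'
from pp import *
KE,im=load("chk_cross"); r,e,v=fit(KE,im,"cross",N["cross"],.006,75,ro=True); print((r-N["cross"]).round(4),e)
E
```

```text
[0.0006 0.0006 0.041 ] 0.17426910884114125
```

View pics/pp_bar_round_square.png

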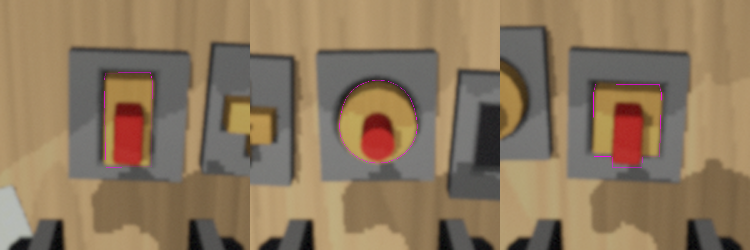

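```bash
cat > tub.py <<'E'
from fit import *
def obox(x0,x1,y0,y1,z0,z1): return np.array([[a,b,c] for a in(x0,x1) for b in(y0,y1) for c in(z0,z1)])
TUB=[obox(-.143,.143,-.068,.068,0,.036),obox(.137,.143,-.068,.068,0,.07)]
MAT=[obox(-.055,.055,-.0625,.0625,0,.003)]
GRIP=[obox(-.025,.025,-.009,.009,-.016,.016)]
def hullfit(KE,im,mask,parts,p0,zb,hull=False):
    S=2; K=KE[0].copy(); K[:2]*=S; K[:2,2]+=.5*(S-1); ke=(K,KE[1]); m=mask.astype(np.uint8)
    m=cv2.morphologyEx(m,cv2.MORPH_CLOSE,np.ones((5,5))); cs,_=cv2.findContours(m,cv2.RETR_EXTERNAL,cv2.CHAIN_APPROX_NONE)
    c=max(cs,key=cv2.contourArea); 
    if hull: c=cv2.convexHull(np.vstack([q for q in cs if cv2.contourArea(q)>40]))
    m=np.zeros_like(m); cv2.fillPoly(m,[c],1); m=cv2.resize(m.astype(np.float32),None,fx=S,fy=S,interpolation=cv2.INTER_LINEAR)>.5
    def draw(p):
        o=np.zeros(m.shape,np.uint8); cc,s=np.cos(p[2]),np.sin(p[2])
        for P in parts:
            W=P@np.array([[cc,s,0],[-s,cc,0],[0,0,1]])+[p[0],p[1],zb]
            cv2.fillConvexPoly(o,cv2.convexHull((proj(ke,W)*16).astype(np.int32)),1,shift=4)
        return o>0
    cost=lambda p:(draw(p)^m).sum()/m.sum(); x=np.array(p0,float)
    for d in (.02,.006,.002): x=minimize(cost,x,method="Nelder-Mead",options=dict(initial_simplex=x+np.array([[0,0,0],[d,0,0],[0,d,0],[0,0,8*d]]),xatol=1e-4,fatol=1e-5)).x
    v=im.copy(); k,_=cv2.findContours(cv2.resize(draw(x).astype(np.uint8),(512,384)),0,2); cv2.drawContours(v,k,-1,(255,0,255),1)
    return x,cost(x),v
def hsv(im): return cv2.split(cv2.cvtColor(im,cv2.COLOR_BGR2HSV))
def yellow(im): h,s,v=hsv(im); return (h>22)&(h<36)&(s>170)&(v>40)
def green(im): h,s,v=hsv(im); return (h>50)&(h<85)&(s>120)&(v>30)
def orange(im): h,s,v=hsv(im); return (h<15)&(s>190)&(v>50)
E
python3 - <<'E'
from tub import *; import json
out={};V=[]
for i,y in enumerate((np.pi/2,-np.pi/2)):
    bot.move_pose((.52,-.27,.3),quat(y)); KE,im=snap(f"tub{i}"); x,e,v=hullfit(KE,im,yellow(im),TUB,(.52,-.272,np.pi),0); print("tub",x.round(4),round(e,3)); V.append(v)
for i,y in enumerate((-np.pi/2,np.pi/2)):
    bot.move_pose((.472,-.06,.22),quat(y)); KE,im=snap(f"mat{i}"); x,e,v=hullfit(KE,im,green(im),MAT,(.47,-.068,0),0,True); print("mat",x.round(4),round(e,3))
    x,e,v2=hullfit(KE,im,orange(im),GRIP,(.478,-.052,np.pi),.093); print("grip",x.round(4),round(e,3)); V.append(v); V.append(v2)
print(bot.read_joint_positions().round(2),bot.read_clock())
cv2.imwrite("pics/tm.png",cv2.resize(np.vstack([np.hstack(V[:2]),np.hstack([np.minimum(V[2],V[3]),np.minimum(V[4],V[5])])]),(800,600)))
E
```

```text
tub [ 0.5111 -0.274   3.1491] 0.1
tub [ 0.5013 -0.2753  3.1402] 0.149
mat [ 0.4657 -0.0629 -0.0274] 0.065
grip [ 0.4824 -0.0528  3.1505] 3.104
mat [ 0.4682 -0.0608 -0.0274] 0.491
grip [ 0.4841 -0.0527  3.2674] 1.441
[-0.28  0.2  -0.4   0.98  0.   -0.28] 49.3917
```

View pics/tm.png

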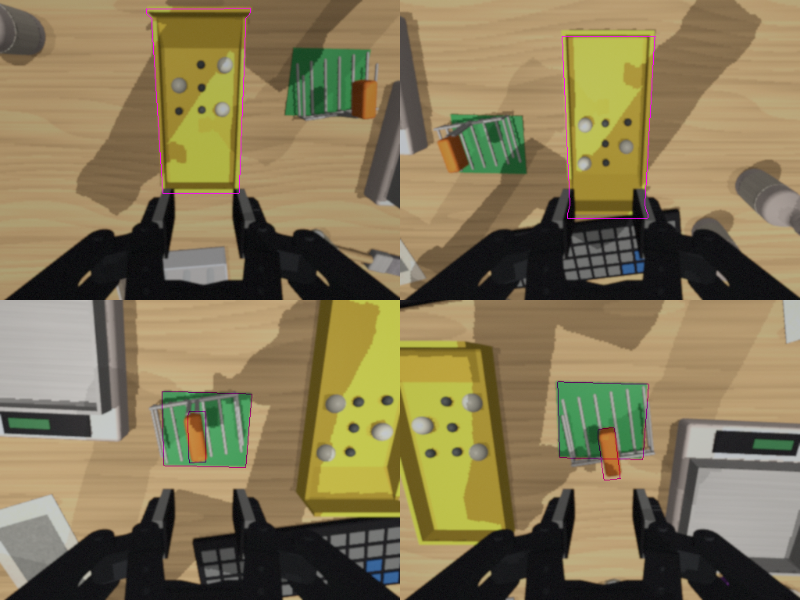

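```bash
python3 - <<'E'
from tub import *
for n,pts in (("mat0",[(251,179),(249,160),(240,190),(255,195)]),("mat1",[(269,198),(262,175),(275,215)]),("tub0",[(250,25),(250,50),(205,150),(295,60),(212,200),(250,235)])):
    KE,im=load(n); h=cv2.cvtColor(im,cv2.COLOR_BGR2HSV); print(n,[h[y,x].tolist() for x,y in pts], "wood",h[60,100].tolist())
    if n!="tub0": print(orange(im).sum())
V=[]
for i,(y,x) in enumerate(((np.pi/2,.55),(-np.pi/2,.475))):
    bot.move_pose((x,-.27,.34),quat(y)); KE,im=snap(f"tub{i}"); m=yellow(im); x,e,v=hullfit(KE,im,m,TUB,(.51,-.274,np.pi),0); print("tub",x.round(4),round(e,3)); v[m]=v[m]//2;V.append(v)
cv2.imwrite("pics/tm2.png",cv2.resize(np.hstack(V),(800,300)))
E
```

```text
mat0 [[16, 176, 196], [12, 196, 142], [62, 107, 160], [15, 182, 195]] wood [15, 8, 189]
349
mat1 [[15, 191, 188], [16, 180, 190], [14, 188, 184]] wood [24, 192, 85]
464
tub0 [[23, 181, 128], [23, 187, 128], [24, 173, 150], [23, 176, 133], [24, 184, 104], [23, 187, 112]] wood [18, 102, 170]
tub [ 0.5022 -0.2739  3.1411] 0.067
tub [ 0.5019 -0.274   3.14  ] 0.139
```

View pics/tm2.png

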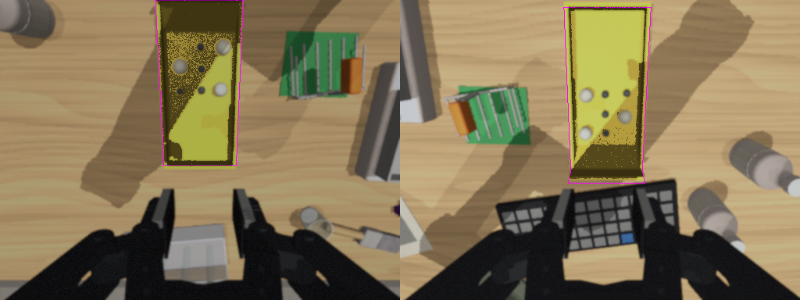

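```bash
sed -i 's/(h>22)&(h<36)&(s>170)&(v>40)/(h>20)\&(h<36)\&(s>138)\&(v>30)/; s/(h<15)&(s>190)&(v>50)/(h<19)\&(s>155)\&(v>90)/' tub.py
python3 - <<'E'
from tub import *
V=[]
for i in (0,1):
    KE,im=load(f"tub{i}"); m=yellow(im); x,e,v=hullfit(KE,im,m,TUB,(.51,-.274,np.pi),0); print("tub",x.round(4),round(e,3)); v[m]=v[m]//2;V.append(v)
for i in (0,1):
    KE,im=load(f"mat{i}"); m=orange(im); m[:100]=0; m[260:]=0; x,e,v=hullfit(KE,im,m,GRIP,(.483,-.053,np.pi+.1),.093); print("grip",x.round(4),round(e,3)); v[m]=v[m]//2; V.append(v)
    m=green(im); x,e,_=hullfit(KE,im,m,MAT,(.467,-.062,0),0,True); print("mat",x.round(4),round(e,3))
cv2.imwrite("pics/tm3.png",cv2.resize(np.vstack([np.hstack(V[:2]),np.hstack(V[2:])]),(800,600)))
E
```

```text
tub [ 0.5084 -0.2744  3.136 ] 0.008
tub [ 0.5075 -0.2746  3.1401] 0.026
grip [ 0.4801 -0.0516  3.2386] 0.242
mat [ 0.4656 -0.0631 -0.0243] 0.065
grip [ 0.4828 -0.0509  3.3077] 0.226
mat [ 0.468  -0.0606 -0.0279] 0.492
```

View pics/tm3.png

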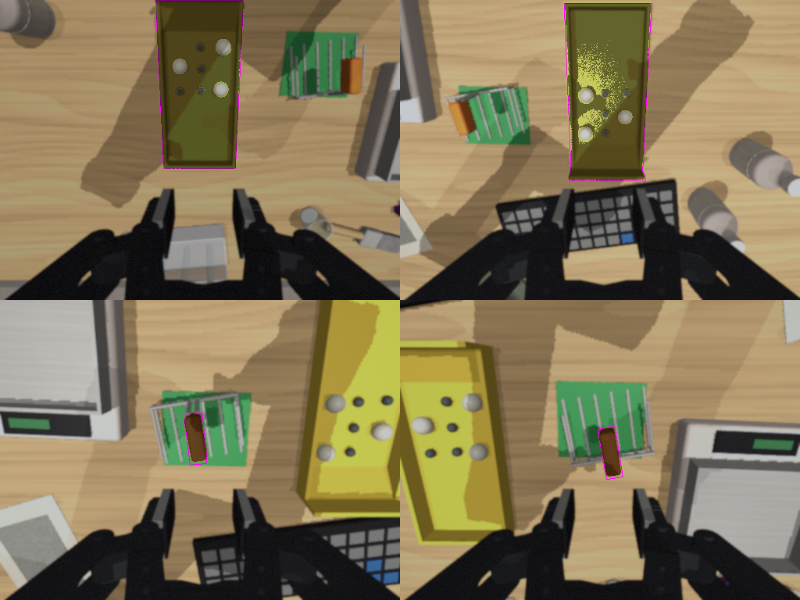

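```bash
cat > sc.py <<'E'
from tub import *
TUBP=np.array([.508,-.2745,3.137]); MATP=np.array([.467,-.062]); DISH=np.array([.588,.127]); ZG=.0735
def spose(x,y,z,yaw,p=0.):
    Rs=R.from_euler("ZY",[yaw,-p]).as_matrix(); t=np.array([x,y,z])+Rs@[-.012,0,ZG]
    q=R.from_matrix(Rs@np.array([[0,0,1],[-1,0,0],[0,-1,0]]).astype(float)).as_quat(); return t,np.array([q[3],*q[:3]])
def tw(x,y=0.): c,s=np.cos(TUBP[2]),np.sin(TUBP[2]); return TUBP[0]+c*x-s*y,TUBP[1]+s*x+c*y
def tpose(x,z,p=0.,y=0.): return spose(*tw(x,y),z,TUBP[2],p)   # scoop origin in tub frame, z world
def lin(P,speed=.1,f=None): return bot.move_linear(P[0],speed,rotation=P[1],until_force=f)
def atip(xt,zt,p): return tpose(xt-.045*np.cos(p),zt-.045*np.sin(p),p)
E
python3 - <<'E'
from sc import *
for P in (tpose(-.085,.12),tpose(.05,.0068),atip(.122,.026,.2),atip(.122,.05,.4),spose(*DISH,.09,3.137,.35),spose(DISH[0]+.015,DISH[1],.07,3.137,-.45)):
    s=bot.solve_ik(*P); print(None if s is None else np.round(s,2))
g=(.4815,-.0515); yaw=3.27; q=quat(yaw-np.pi/2)
bot.set_gripper(.6); bot.move_pose((*g,.20),q); KE,im=snap("g"); m=orange(im); 
x,e,v=hullfit(KE,im,np.where(np.indices(m.shape)[0]<270,m,0),GRIP,(*g,yaw),.093); print("grip",x.round(4),round(e,3))
E
```

```text
[-0.54  0.56  0.08  1.09  0.   -0.53]
[-0.66  0.46 -0.41  0.7   0.   -0.66]
[-0.61  0.56 -0.24  0.93 -0.11 -0.6 ]
[-0.55  0.71  0.    1.21 -0.2  -0.51]
[0.07 0.84 0.43 1.51 0.03 0.07]
[ 0.12  0.24 -0.71  0.18 -0.05  0.11]
grip [ 0.4833 -0.0511  3.3308] 0.206
```

```bash
python3 - <<'E'
from sc import *
g=(.482,-.0512); yaw=3.29; q=quat(yaw-np.pi/2)
bot.move_pose((*g,.15),q); h=bot.move_linear((*g,.0765),.08,until_force=6); bot.set_gripper(0,100)
print(h,bot.read_gripper_width()*85,bot.read_position().round(4))
bot.move_linear((*g,.2),.1); print(bot.read_ft_force().round(2))
P=tpose(-.085,.12); bot.move_pose(P[0]+[0,0,.06],P[1]); lin(P); KE,im=snap("held"); cv2.imwrite("pics/heldv.png",cv2.resize(im,(768,576)))
print(bot.read_clock())
E
```

```text
False 16.355453739627308 [ 0.4824 -0.0514  0.077 ]
[ 0.4   0.45 -2.13]
60.8583
```

View pics/heldv.png

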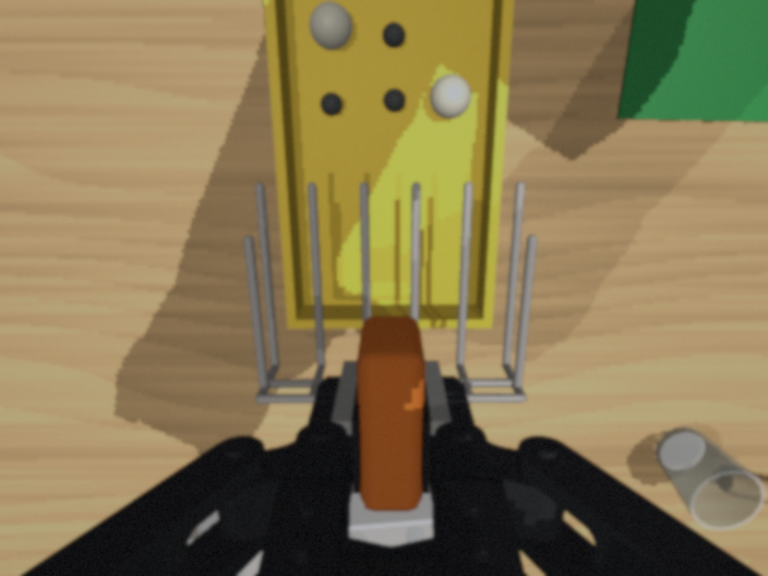

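```bash
sed -i 's/ZG=.0735/ZG=.074/' sc.py; python3 - <<'E'
from sc import *
KE,im=load("held")
def sp(l,x,y,z):
    Rs=R.from_euler("Z",TUBP[2]).as_matrix(); return np.array([x,y,.12])+Rs@l
o=tw(-.085)
print([ (proj(KE,sp([.045,y,.002],*o,0))[0]*1.5).round(1).tolist() for y in(.0562,.0338,.0112,-.0112,-.0338,-.0562)])
print([ (proj(KE,sp([-.043,y,.034],*o,0))[0]*1.5).round(1).tolist() for y in(.0585,-.0585)])
# tub refit in this picture: inner side edges rim z=.036
for y in (.068,-.068):
  for x in (-.143,0): print((proj(KE,[[*tw(x,y),.036]])[0]*1.5).round(1))
E
```

```text
[[257.5, 182.4], [309.2, 182.3], [361.4, 182.3], [413.2, 182.3], [465.4, 182.3], [517.1, 182.3]]
[[250.3, 400.1], [524.3, 400.0]]
[286.3 326.2]
[269.6  95.7]
[490.4 326.1]
[506.3  95.7]
```

```bash
python3 - <<'E'
from sc import *
KE,im=load("held"); m=yellow(im)
for r in (20,60,90):
    c=np.where(m[r])[0]; c=c[(c>150)&(c<360)]
    # predicted outer edge (rim z=.036 outer) at this row
    out=[]
    for y in (.068,-.068):
        xs=np.linspace(-.143,.13,300); p=proj(KE,[[*tw(x,y),.036] for x in xs]); out.append(np.interp(-r,-p[:,1],p[:,0]) if p[0,1]<p[-1,1] else np.interp(r,p[::-1,1],p[::-1,0]))
    print(r,c.min(),c.max(),np.round(out,1))
g=cv2.cvtColor(im,cv2.COLOR_BGR2HSV)[:,:,1].astype(int)
for r in (130,140,150): print(r,[i for i in range(165,355) if g[r,i]<75])
o=tw(-.085); c,s=np.cos(TUBP[2]),np.sin(TUBP[2])
for x in (.04,.035,.03): print([proj(KE,[[o[0]+c*x-s*y,o[1]+s*x+c*y,.122]])[0].round(1).tolist() for y in(.0562,.0338,.0112,-.0112,-.0338,-.0562)])
E
```

```text
20 177 341 [176.6 340.6]
60 180 336 [179.5 337.8]
90 182 334 [181.6 335.7]
130 [170, 171, 172, 173, 174, 175, 176, 206, 207, 208, 209, 210, 240, 241, 242, 243, 244, 275, 276, 277, 278, 279, 309, 310, 311, 312, 313, 314, 343, 344, 345, 346, 347, 348, 349]
140 [171, 172, 173, 174, 175, 176, 177, 206, 207, 208, 209, 210, 241, 242, 243, 244, 275, 276, 277, 278, 279, 309, 310, 311, 312, 313, 314, 342, 343, 344, 345, 346, 347, 348]
150 [172, 173, 174, 175, 176, 177, 207, 208, 209, 210, 211, 241, 242, 243, 244, 274, 275, 276, 277, 278, 279, 308, 309, 310, 311, 312, 313, 342, 343, 344, 345, 346, 347]
[[172.3, 129.3], [206.6, 129.3], [241.1, 129.3], [275.3, 129.3], [309.9, 129.3], [344.1, 129.3]]
[[173.0, 137.0], [207.0, 137.0], [241.2, 137.0], [275.2, 137.0], [309.5, 137.0], [343.5, 137.0]]
[[173.6, 144.6], [207.3, 144.6], [241.4, 144.6], [275.1, 144.6], [309.2, 144.5], [342.9, 144.5]]
```

```bash
sed -i 's/TUBP=np.array(\[.508,-.2745/TUBP=np.array([.508,-.2755/' sc.py; python3 - <<'E'
from sc import *
lin(tpose(-.083,.12)); lin(tpose(-.083,.045),.1)
h=lin(tpose(-.083,.0068),.04,6); f=bot.read_ft_force(); print(h,(bot.read_position()-tpose(-.083,.0068)[0]).round(4),f.round(2),bot.read_moment().round(3))
if not h or bot.read_position()[2]-tpose(-.083,.0068)[0][2]<.002:
    for x in (-.04,0,.03,.05):
        h=lin(tpose(x,.0068),.05,12); print(x,h,bot.read_ft_force().round(2),bot.read_position()[1].round(4))
        if h: break
KE,im=snap("push"); cv2.imwrite("pics/pushv.png",im); print(bot.read_clock())
E
```

```text
False [ 0.0003 -0.0002  0.0003] [-0.71 -0.4  -1.9 ] [-0.018  0.023 -0.061]
-0.04 False [-0.15 -0.1  -1.49] -0.2758
0 False [ 0.37 -0.73 -1.86] -0.2757
0.03 False [ 0.56 -0.77 -1.5 ] -0.2756
0.05 False [ 0.54 -0.42 -1.51] -0.2754
66.425
```

View pics/pushv.png

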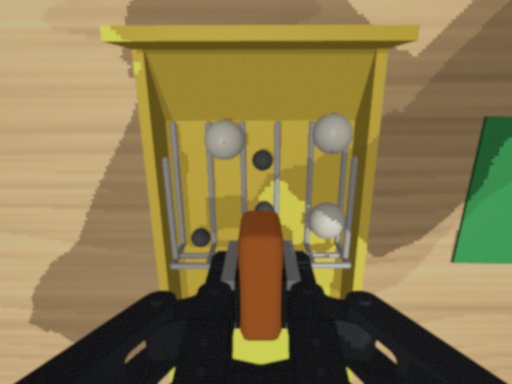

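```bash
python3 - <<'E'
from sc import *
for xt in (.101,.107,.113,.119):
    zt=.006+(xt-.097)*np.tan(np.radians(35))+.0025; p=np.arcsin((zt-.0075)/.09)
    h=lin(atip(xt,zt,p),.04,12); print(xt,round(p,3),h,bot.read_ft_force().round(2))
    if h: break
bot.wait(.5)
# raise while pitching further, then lift
for dz,p2 in ((.012,.26),(.03,.34),(.05,.38)):
    lin(atip(xt,zt+dz,p2),.04,15)
bot.wait(.5); x=xt-.045*np.cos(.38)
lin(tpose(x-.02,.075,.38),.08); lin(tpose(x-.02,.13,.38),.1); bot.wait(.3)
print(bot.read_ft_force().round(2),bot.read_clock())
KE,im=snap("lift"); cv2.imwrite("pics/liftv.png",im)
E
```

```text
0.101 0.042 False [ 0.56  0.64 -2.81]
0.107 0.089 False [-0.62  0.12 -3.22]
0.113 0.136 False [-0.49  0.59 -3.65]
0.119 0.183 False [ 0.7  -0.25 -3.2 ]
[ 0.15 -0.81 -2.7 ] 71.3
```

View pics/liftv.png

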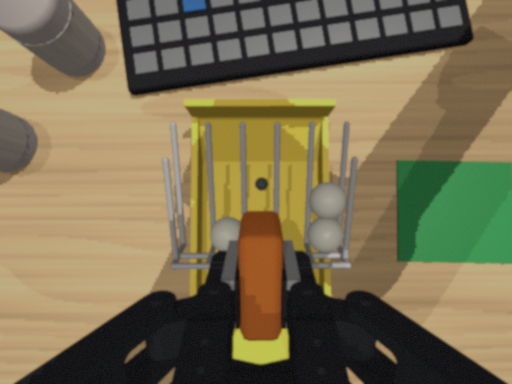

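```bash
python3 - <<'E'
from sc import *
KE,im=load("w1"); c=back(KE,np.array([(163,207),(398,213),(386,397),(180,390)])/1.5,.086); print(c.round(4),c.mean(0).round(4))
P=spose(*tw(.05),.17,3.137,.38); lin(P,.1)
# vision check: small balls in tub via scene camera circles later; go over dish
d=c.mean(0); P=spose(d[0]+.02,d[1],.17,3.137,.38); lin(P,.12); bot.wait(.3)
KE,im=snap("sc1","scene"); KE,im2=snap("ov")
a=cv2.resize(im[140:360,40:350],(620,440)); b=cv2.resize(im2[60:290,100:420],(620,446)); 
cv2.imwrite("pics/carry.png",cv2.resize(np.hstack([a[:440],b[:440]]),(800,284))); print(bot.read_clock())
E
```

```text
[[0.5043 0.0564]
 [0.5086 0.2277]
 [0.6614 0.2186]
 [0.6549 0.0487]] [0.5823 0.1378]
76.1083
```

View pics/carry.png

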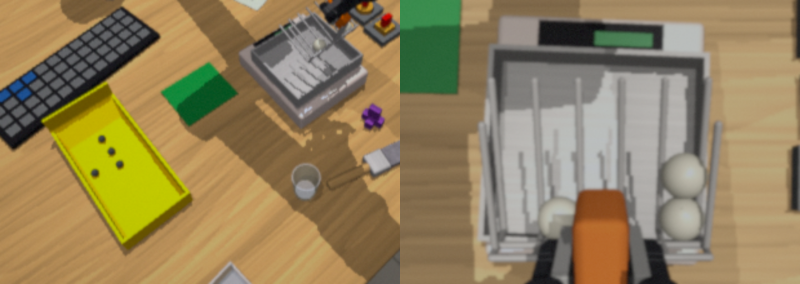

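```bash
python3 - <<'E'
from sc import *
KE,im=load("ov"); c=back(KE,[(170.4,96),(349.6,101.6)],.086); print(c.round(4), np.linalg.norm(c[1]-c[0]))
d=c[1]-c[0]; y=np.arctan2(-d[0],d[1]); m=c.mean(0)+.076*np.array([np.cos(y),np.sin(y)]); print(y,m.round(4))
# outline fit from w1: low-saturation mask within dish
KE,im=load("k_bar"); 
E
```

```text
[[0.5056 0.0521]
 [0.512  0.2267]] 0.1747331147765702
-0.0367164676748571 [0.5847 0.1366]
```

```bash
python3 - <<'E'
from sc import *
D=np.array([.5847,.1366]); yw=-.03; Y=np.pi+yw
def dp(xt,zt,p,yo=0):   # tip x in dish frame (dish +x ~ world +x), scoop front points -x
    xo=xt+.045*np.cos(p); c,s=np.cos(yw),np.sin(yw); return spose(D[0]+c*xo-s*yo,D[1]+s*xo+c*yo,zt-.045*np.sin(p),Y,p)
lin(dp(-.022,.18,.38),.1); lin(dp(-.022,.13,.2),.08); print(lin(dp(-.022,.087,.12),.06,8))
print(lin(dp(-.022,.070,-.1),.04,8)); print(lin(dp(-.022,.063,-.25),.03,8)); print(lin(dp(-.022,.063,-.42),.05,8)); bot.wait(1)
lin(dp(-.018,.105,-.42),.05); lin(dp(-.018,.18,-.1),.1); print(bot.read_clock())
KE,im=snap("after"); 
for t in ("keeper0_center",): print([(list(map(int,d["bbox"])),round(d["confidence"],2)) for d in bot.search_frame("wrist",t)])
KE,im3=snap("sc2","scene"); a=cv2.resize(im3[80:330,40:380],(544,400)); b=cv2.resize(im[40:300,80:440],(554,400)); cv2.imwrite("pics/after.png",cv2.resize(np.hstack([a,b]),(800,291)))
E
```

```text
False
False
False
False
82.2
[]
```

View pics/after.png

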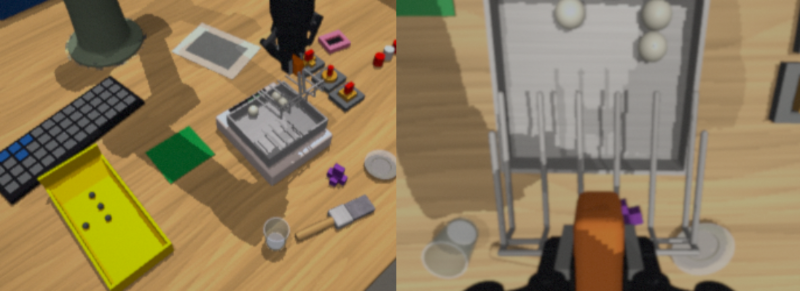

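```bash
python3 - <<'E'
from sc import *
Y=np.pi-.026
lin(spose(.60,.12,.2,Y),.15); lin(spose(*MATP,.15,Y),.15); lin(spose(*MATP,.02,Y),.1)
h=lin(spose(*MATP,.0032,Y),.03,5); print(h,(bot.read_position()-spose(*MATP,.0032,Y)[0]).round(4))
bot.set_gripper(.5); bot.wait(.2); p=bot.read_position(); bot.move_linear((p[0],p[1],.2),.1)
KE,im=snap("end_scoop"); m=orange(im); m[270:]=0; x,e,v=hullfit(KE,im,m,GRIP,(.479,-.062,np.pi),.093); print("grip",x.round(4),round(e,3),"ctr",(x[:2]+.012*np.array([np.cos(x[2]),np.sin(x[2])])-MATP).round(4))
import pp
for k,n in pp.N.items():
    r,e,_=pp.find(k,n,.006,"fin_"); print(k,(r-n).round(4),round(e,3))
# balls: bright low-saturation blobs in dish from above
bot.move_pose((.5847,.1366,.22),quat(np.pi/2)); KE,im=snap("fin_dish")
print("keepers",[(list(map(int,d["bbox"])),round(d["confidence"],2),back(KE,[[d["bbox"][0]+d["bbox"][2]/2,d["bbox"][1]+d["bbox"][3]/2]],.0685)[0].round(3).tolist()) for d in bot.search_frame("wrist","keeper0_center")])
print(bot.read_clock())
E
```

```text
True [-0.0005 -0.     -0.0002]
grip [ 0.4768 -0.0616  3.1035] 0.191 ctr [-0.0022  0.0008]
bar [0.0006 0.0013 0.0415] 0.21
cross [ 0.0005  0.001  -0.0088] 0.165
round [ 0.0003 -0.0002  0.0388] 0.19
square [ 0.0007 -0.0001  0.0397] 0.19
keepers []
93.6083
```

```bash
python3 - <<'E'
from tub import *
def circ(n,z,rmin,rmax,roi):
    KE,im=load(n); a,b,c,d=roi; g=cv2.medianBlur(cv2.cvtColor(im,cv2.COLOR_BGR2GRAY),3)[b:d,a:c]
    r=cv2.HoughCircles(g,cv2.HOUGH_GRADIENT,1,12,param1=80,param2=13,minRadius=rmin,maxRadius=rmax)
    return [] if r is None else [(np.round(back(KE,[q[:2]+[a,b]],z)[0],3).tolist(),float(q[2])) for q in r[0][:8]]
c=proj(load("fin_dish")[0],[[.5847-.072,.1366-.082,.06],[.5847+.072,.1366+.082,.06]]).astype(int); print(c.tolist())
print("dish",circ("fin_dish",.0685,10,17,(*c.min(0),*c.max(0))))
bot.move_pose((.55,-.27,.34),quat(np.pi/2)); KE,im=snap("fin_tub")
h,s,v=hsv(im); u=proj(KE,[[.508-.135,-.2755+.06,.006],[.508+.135,-.2755-.06,.006]]).astype(int); a,b=u.min(0),u.max(0)
m=((v<70)&(s<140))[a[1]:b[1],a[0]:b[0]].astype(np.uint8); n,_,st,ct=cv2.connectedComponentsWithStats(m); print("dark",[(st[i,4],back(KE,[ct[i]+a],.013)[0].round(3).tolist()) for i in range(1,n) if st[i,4]>15])
E
```

```text
[[166, 94], [338, 240]]
dish [([0.523, 0.116], 11.800000190734863), ([0.526, 0.189], 14.100000381469727), ([0.554, 0.183], 13.0)]
dark [(np.int32(57), [0.437, -0.272]), (np.int32(51), [0.473, -0.272]), (np.int32(50), [0.493, -0.317]), (np.int32(20), [0.508, -0.275])]
```

```bash
python3 -c "
from cell import bot
bot.close_job(); print(bot.read_clock())"
```

```text
the job is handed in; nothing more can be done
the job is handed in; nothing more can be done
```

The job is done and handed in at about 95 s of the 210 s allowed; the simulator gives no verdict.

- **Weights:** all four were in the dish, and each went into its own nest. A final look showed every one within 1.5 mm of its nest centre. None appeared to have been knocked aside.
- **White balls:** the three present went into the balance's dish in one scoop. I saw three in the dish afterwards, and a final circle detection found three at rest positions inside it.
- **Dark balls:** all four I could see stayed in the tub, confirmed by a colour check at the end.
- **Scoop:** it stands on its mat, centred to about 2 mm by the camera, and is let go. The gripper was clear of everything.
- **Beaker:** the arm stayed well away from it and it was still upright in the later pictures. I did not measure its position.

**Checks that failed or disagreed:**
- The trained network returned nothing for the white balls on the last two looks, so I relied on the circle detection.
- My first position check on the seated cross weight failed because its brass looks like the wood. Refitting on the red tab alone fixed it.
- My early dish and tub position estimates differed by about 1 cm. I remeasured both before lowering the scoop into either.

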